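# Scan a bowling ball into the shop

## Task

Book the bowling ball in: pick up the hand scanner and aim its red window squarely at the middle of the round bar-code sticker on the ball, from about 10 cm away, and hold it steady there for two seconds. Then lay the scanner gently back flat on its black mat and let go, and after that press the desk bell's plunger right down to its stop and let it spring back. Do not touch the ball with the scanner or the arm, and leave the other things on the bench where they are.

Things in the scene. Friction and masses are not known exactly. Their poses are not given: they have to be found in the camera images.
- scanner: Loose hand scanner lying flat, 0.18 kg: yellow handle 36 mm wide, 32 mm high (x = -90 to +24 mm, the end black), black head 64 mm wide, 40 mm high (x = +24 to +80 mm), red window on the head's front face. Origin: on the underside, 80 mm behind the window. x points forward along the beam, out of the window; y left; z up out of its top.
- scanner_grip (a point): Point inside the scanner's handle, at (-15, 0, 18) mm in the scanner's frame, near its centre of mass: a good place to grip across the 36 mm width. Axes as the scanner's.
- scanner_nose (a point): Centre of the scanner's red window, at (80, 0, 20) mm in the scanner's frame. The beam leaves here along the scanner's x. Axes as the scanner's.
- mat: Fixed flat black rubber mat, 240 mm (its x) by 130 mm (its y), 4 mm thick, on which the scanner lies at the start. Origin: centre of its underside; z up. The mat and the bell may be on either side of the bench.
- ball: Fixed purple bowling ball, 216 mm in diameter, in a low black cup 170 mm across and 42 mm high. Origin: on the bench below the ball's centre; the centre is 128 mm above it, the top 236 mm. The sticker is on the side of its -x axis.
- label: Round white sticker, 68 mm across, with black bars, following the ball's surface; it looks towards the robot's side and 35 degrees upward. Origin: its middle, on the ball's surface. z points straight out of the ball (the sticker's normal); y is horizontal; x points up along the surface.
- bell: Fixed desk bell: steel dome 92 mm across and 50 mm high on a dark wooden disc 104 mm across, with a brass plunger on top. Origin: centre of the underside; z up.
- plunger_top (a point): Middle of the top face of the bell's brass plunger head, 32 mm across and 12 mm thick, 77 mm above the bench when up. Moves with the plunger.
- plunger (a joint): Travel of the bell's plunger in m: 0 up, 0.010 fully down at its stop (about 2 N to start, 6 N at the stop). Springs back.
- cleaner: Loose blue bottle with white cap, 64 mm across, 170 mm high. Origin: centre of the underside. Leave alone.
- tape: Loose white roll of tape lying flat, 90 mm across, 25 mm high. Origin: centre of the underside. Leave alone.
- jar: Loose amber jar of polish with a black lid, 72 mm across, 75 mm high. Origin: centre of the underside. Leave alone.
- slug: Loose orange thumb slug: a tube 38 mm across, 62 mm high, standing. Origin: centre of the underside. Leave alone.
There are look-alikes about, which are no part of the job. What is meant by the ball is not brown or turquoise, and is the larger of those in its own colour.

How it is judged:
On the way, in this order (a step that is already met when the one before it is completed fails the run):
1. scanner held steady 1 s (under 20 mm/s, 0.15 rad/s), sticker's middle 50-150 mm ahead of the window and within 15 mm of the beam axis in y and z, beam within 0.25 rad of its normal (x of label in the frame of scanner_nose between 0.05 and 0.15 m and y of label in the frame of scanner_nose between -0.015 and 0.015 m and z of label in the frame of scanner_nose between -0.015 and 0.015 m and angle between the x axis of scanner and the z axis of label, either way round below 0.25 rad and linear speed of scanner below 0.02 m/s and angular speed of scanner below 0.15 rad/s), for 1 s.
2. the scanner lies flat, released and still on its mat (x of scanner_grip in the frame of mat between -0.08 and 0.07 m and y of scanner_grip in the frame of mat between -0.05 and 0.05 m and z of scanner_grip in the frame of mat below 0.032 m and angle between scanner's own z axis and vertical below 0.15 rad and linear speed of scanner below 0.02 m/s and contact force between the fingers and scanner below 0.2 N), for 0.2 s.
3. the bell's plunger is pressed to its stop (at least 8.5 of 10 mm) while the scanner lies on its mat (all of step 2 and value of joint plunger above 0.0085 m), for 0.05 s.
At the end, for the whole second after the job is handed in: The scanner lies flat (within 0.15 rad), still and released on its mat, its grip point over the mat (-80 to +70 mm along the mat's x and within 50 mm of its middle along y); the bell's plunger is up again (under 2 mm); the bottle, tape, jar and slug are within 30 mm of where they were (all of step 2 and value of joint plunger below 0.002 m and distance of each of cleaner, tape, jar, slug from where it was at the start of the episode below 0.03 m); the robot touches nothing.
It fails at once if the scanner or the arm touches the ball or its cup (over 1 N) (contact force between any of scanner, the arm, the fingers and ball above 1 N).
It fails at once if the scanner is dropped: let go with its grip point more than 48 mm above the bench (22 mm when lying on the mat) (contact force between the fingers and scanner below 0.1 N and height (world z) of scanner_grip above 0.048 m).
It fails at once if the bottle, tape roll, jar or thumb slug is moved by more than 30 mm (distance of any of cleaner, tape, jar, slug from where it was at the start of the episode above 0.03 m).
It also fails if it takes over 62 s, if anything falls off the work surface, if the arm or the gripper's body presses on something with over 40 N, if the wrist force passes 120 N, or if a joint passes its speed limit or range.

## Robot

A 6-joint arm with a two-finger parallel gripper is mounted at the origin on the work surface. World frame = base frame: x ahead of the robot, y to its left, z up, the work surface at z = 0. Lengths are in m, angles in rad, forces in N, time in s.
With the tool pointing down it reaches from about 0.4 to 0.825 m from the base axis. Payload 7 kg.
Tool frame: the origin (TCP) lies at the very end of the fingers, on their centre line; the grasp point (between the pads) lies 19 mm behind it (grip_depth is the distance from the TCP to the grasp point, in m); x points along the fingers, y is the direction in which the jaws open and shut, and the axes are right-handed (so a half turn about x gives the same grasp; the last joint's range is limited). The gripper opens to 85 mm and grips with 20 to 120 N. Pads are 22 mm wide; open, the fingers measure 114 mm over their backs; the gripper's body (76 mm by 85 mm) begins 54 mm behind the grasp point. The pads swing forward as they close: fully open they stand 13 mm farther back than shut.
Start: joints at [-1.056, 0.359, 0.012, 0, -1.224, -0.288], TCP at [0.152, -0.658, 0.231] pointing down, gripper open.
Joint ranges: [-3.07, 3.07], [-1.43, 2.12], [-1.02, 1.25], [-3.03, 1.67], [-3.05, -0], [-3.03, 3.03]. Speed limits (rad/s): [2.39, 2.39, 3.01, 3.14, 3.14, 3.14].

## Interface

Orientations are given as a unit quaternion [w, x, y, z].
In Python, from station import get_state, grab_frame, calibration, hand_in, search_frame, grip_depth gives the robot as it stands.
- The arm moves only by the shell command python3 -m inch 'ROWS'. ROWS is a JSON object of lists of equal length, an entry for each row: "offset": the shift along the tool's x, y, z in m, a list of three; "turn": the turn about the tool's x in rad; "fingers": the gripper's target within -1 to 1 (fully open at 1, half-way at 0, shut at -1). In form: {"offset": [[x, y, z], ...], "turn": [turn, ...], "fingers": [fingers, ...]}. A call has 1 to 12 rows; each row shifts and turns the commanded pose from where the row before left it, along the tool's axes as they then stand; what a row does not reach is not made up. A row lasts 1/8 s, in which the tool goes at most 62.5 mm and 10.7 degrees, less where a joint would pass 70% of its speed; a pose out of reach is approached as far as the arm can. A call with a gripper value outside its range is refused whole. The fingers move at their own pace and stop on an object; the grip force is fixed at half the most. Time passes only in rows, so rows that do not move let the fingers close. It gives the time, the measured TCP pose, the force and the opening at its end, in the units of the state.
- get_state(): the state, without advancing time (a new reading comes with each control period).
- grab_frame(name): name is "scene" or "top" or "wrist"; returns the picture (384x512x3 uint8, blue, green, red); there is no depth.
- calibration(name): a dict with "intrinsics" (3x3 intrinsics, pixels), "dist" ([k1, k2, p1, p2, k3] as OpenCV has them; the pictures are not rectified), "position" and "rotation" of the camera in the world; the wrist camera has in their place "T_tool_cam" (4x4, takes a point from camera to tool coordinates, whose origin is the TCP and whose axes are the tool frame's). Camera axes: x right, y down, z forward; pixel columns grow to the right and rows downward; lengths in m; the calibration is good to about 2 mm. A picture is of the moment at which its call begins: read the wrist's pose just before it. calibration takes no time and is no camera call.
- hand_in(): hands the job in, once; it reports no verdict.
Trained networks look in the newest picture that a camera, given by its name, has taken for a name from the list of things; names that differ only in an ending like _2 or _b are one class to them, and where a whole thing is asked for, a point or a joint stands for the part that bears it (a point fixed in the world has none). Each returns a list of dicts, best first, with "p" (0 to 1); they miss things now and then, are a little off and sometimes report something else, mostly with a low value. They report only what shows in the picture. A call takes as long as a camera call. They do not tell look-alikes from the thing itself.
- search_frame(camera, thing): "point" ([column, row] in pixels, amid what is visible of it).
The state is a dict: "time": time; "q": joint angles; "qd": joint speeds; "effort": joint torques, N m; "ee_pos": TCP position; "tool_rot": TCP orientation; "wrist_force": force on the tool from outside, world axes, zero at the start; "torque": the same for the moment, N m; "finger_gap": finger opening in m.
Only numpy, scipy, OpenCV 4.12 (cv2) and the standard library are available. Lean on these libraries where they do the work, as an engineer would, in place of code of your own. Each camera call takes 0.05 s, during which the arm holds its last target.

## Working session

There is one attempt and no reset: what is moved stays moved. The work goes in short steps, Python scripts to look and compute and a shell command to move; the robot and the scene stay as the last step left them, time stands still between calls to the robot, and variables do not carry over. Pictures are saved under pics/ and viewed, and the job is handed in when it is done.

```bash
ls; mkdir -p pics; python3 - <<'E'
from station import *
import cv2,numpy as np
print(get_state())
for n in("scene","top","wrist"):
    cv2.imwrite(f"pics/{n}0.png",grab_frame(n))
    c=calibration(n);print(n,c)
    if n!="wrist":
        for t in["scanner","mat","ball","label","bell","plunger_top","cleaner","tape","jar","slug"]:
            print(t,[(np.round(d["point"],1).tolist(),round(d["p"],2)) for d in search_frame(n,t)[:4]])
print(grip_depth, get_state()["time"])
E
```

```text
pics
{'time': 0.0, 'q': array([-1.05589874e+00,  3.59356777e-01,  1.10746440e-02, -3.42900335e-04,
       -1.22412644e+00, -2.88109867e-01]), 'qd': array([-0.00078562,  0.00139779,  0.00074184, -0.00049154, -0.00079973,
        0.00162026]), 'effort': array([-4.99462494e-04, -5.83332038e+01,  2.93412048e+01,  6.93637893e+00,
       -6.03349559e-03, -2.69903711e-05]), 'ee_pos': array([ 0.15164122, -0.65724909,  0.23039135]), 'tool_rot': array([ 0.70245219, -0.07939957,  0.70268787,  0.08053803]), 'wrist_force': array([-0.45033842,  0.54679304,  0.073485  ]), 'torque': array([-0.02508002, -0.01834631,  0.01193409]), 'finger_gap': 0.0856657983991982}
scene {'intrinsics': array([[459.34178425,   0.        , 253.9356167 ],
       [  0.        , 459.34178425, 188.37960188],
       [  0.        ,   0.        ,   1.        ]]), 'dist': array([-0.17930367,  0.        ,  0.        ,  0.        ,  0.        ]), 'position': array([ 0.07191034, -0.01736478,  1.51762672]), 'rotation': array([ 0.10236618, -0.66537225,  0.7299722 , -0.11807422])}
scanner [([311.4, 179.2], 0.68)]
mat [([315.8, 188.6]
[... 1196 characters left out ...]
 232.0], 0.46)]
jar [([337.7, 152.9], 0.57)]
slug [([257.8, 221.6], 0.41)]
wrist {'intrinsics': array([[342.37316889,   0.        , 258.7134502 ],
       [  0.        , 342.37316889, 190.43804589],
       [  0.        ,   0.        ,   1.        ]]), 'dist': array([-0.03209424,  0.        ,  0.        ,  0.        ,  0.        ]), 'T_tool_cam': array([[-8.89804636e-04, -3.23374599e-01,  9.46270615e-01,
        -1.43442142e-01],
       [ 9.99999599e-01, -3.84656884e-04,  8.08876447e-04,
         2.23333424e-04],
       [ 1.02419409e-04,  9.46270955e-01,  3.23374812e-01,
        -8.21805378e-02],
       [ 0.00000000e+00,  0.00000000e+00,  0.00000000e+00,
         1.00000000e+00]])}
0.0187 1.15
```

```bash
python3 - <<'E'
import cv2
for n in("scene","top"):
    i=cv2.imread(f"pics/{n}0.png"); cv2.imwrite(f"pics/{n}0z.png",cv2.resize(i[90:290,90:450],(792,440),interpolation=cv2.INTER_CUBIC))
E
```

```text
(no output)
```

View pics/scene0.png

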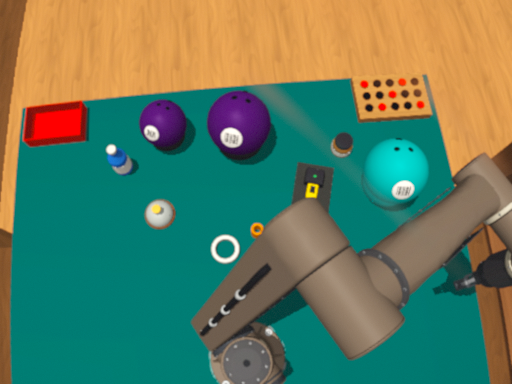

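View pics/top0.png

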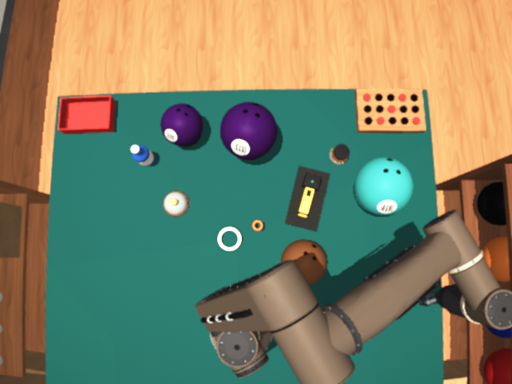

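```bash
sleep 1
```

```text
(no output)
```

View pics/scene0z.png

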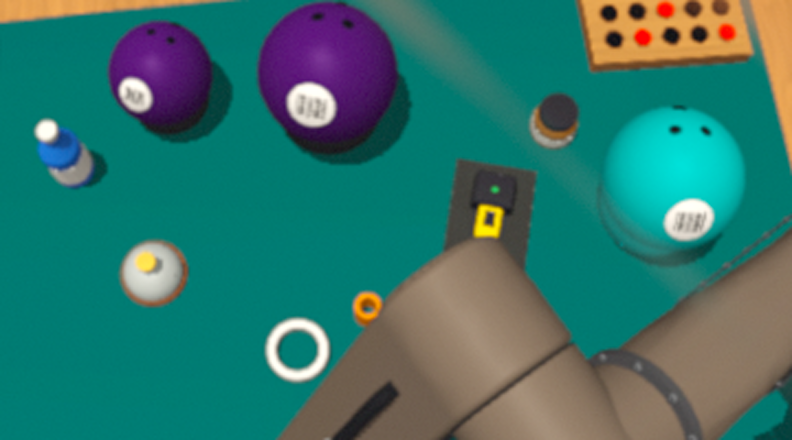

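View pics/top0z.png

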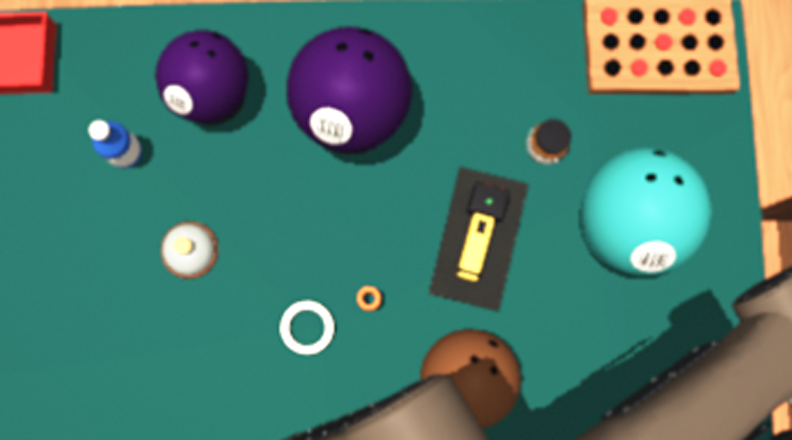

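The job ball is the larger purple one, at about (238,124) in the scene view. The scanner lies on its mat at about (313,180), and the bell is at (160,213). Next I'll turn these pixels into positions.

```bash
cat > h.py <<'E'
from station import *
import cv2,numpy as np
from scipy.spatial.transform import Rotation as R
def rot(q): return R.from_quat([q[1],q[2],q[3],q[0]]).as_matrix()
def cam(n,st=None):
    c=calibration(n)
    if n=="wrist":
        st=st or get_state(); T=np.eye(4);T[:3,:3]=rot(st["tool_rot"]);T[:3,3]=st["ee_pos"];T=T@c["T_tool_cam"]
        return c,T[:3,:3],T[:3,3]
    return c,rot(c["rotation"]),np.array(c["position"])
def ray(n,p,cm=None):
    c,Rm,o=cm or cam(n)
    u=cv2.undistortPoints(np.array([[p]],float),c["intrinsics"],c["dist"])[0,0]
    d=Rm@np.array([u[0],u[1],1]);return o,d/np.linalg.norm(d)
def atz(n,p,z,cm=None):
    o,d=ray(n,p,cm);return o+d*(z-o[2])/d[2]
def proj(n,P,cm=None):
    c,Rm,o=cm or cam(n)
    P=(np.atleast_2d(P)-o)@Rm
    return cv2.projectPoints(P.reshape(-1,1,3),np.zeros(3),np.zeros(3),c["intrinsics"],c["dist"])[0][:,0]
def tri(ps):
    A=np.zeros((3,3));b=np.zeros(3)
    for n,p in ps:
        o,d=ray(n,p);M=np.eye(3)-np.outer(d,d);A+=M;b+=M@o
    return np.linalg.solve(A,b)
def onsphere(n,p,c,r):
    o,d=ray(n,p);b=d@(o-c);D=b*b-((o-c)@(o-c)-r*r);return o+d*(-b-np.sqrt(D)) if D>0 else None
E
python3 - <<'E'
from h import *
np.set_printoptions(precision=4,suppress=True)
print(rot(get_state()["tool_rot"]))
def show(k,v):print(k,np.round(v,4))
# balls: fit the silhouette by colour masks
from scipy.optimize import least_squares
cont={}
for n in("scene","top"):
    im=cv2.imread(f"pics/{n}0.png");h=cv2.cvtColor(im,cv2.COLOR_BGR2HSV)
    m=cv2.inRange(h,(128,80,25),(160,255,255))
    N,l,s,c=cv2.connectedComponentsWithStats(m)
    for i in range(1,N):
        if s[i,4]>200: print(n,"purple",s[i],c[i])
    i=1+np.argmax(s[1:,4]); mm=(l==i).astype(np.uint8)
    ct=max(cv2.findContours(mm,0,cv2.CHAIN_APPROX_NONE)[0],key=len); cont[n]=cv2.convexHull(ct)[:,0].astype(float)
def f(p):
    r=[]
    for n in cont:
        for q in cont[n]:
            o,d=ray(n,q); r.append(np.linalg.norm(np.cross(p-o,d))-0.108)
    return r
s=least_squares(f,[.6,0,.128],loss="soft_l1",f_scale=.002);print("ball",s.x,np.std(s.fun))
C=np.array([s.x[0],s.x[1],.128])
for n,p in(("scene",(232.3,137.3)),("top",(240.5,147))):
    L=onsphere(n,p,C,.108);print("label",L,(L-C)/.108)
for k,z,ps,pt in(("slug",.06,(256.8,228.8),(257.8,226)),("tape",.025,(225,248.5),(229.5,239)),("jar",.075,(344,141),(341,152)),("plunger",.077,(156.4,209.5),(173.5,201.5)),("scannerhead",.044,(315,176),(312.5,181))):
    print(k,atz("scene",ps,z),atz("top",pt,z),tri([("scene",ps),("top",pt)]))
E
```

```text
[[ 0.     -0.2249  0.9744]
 [-0.0001  0.9744  0.2249]
 [-1.     -0.0001 -0.    ]]
scene purple [ 208   91   63   64 2759] [239.4937 120.7568]
scene purple [ 140  100   46   48 1511] [164.1377 121.8332]
top purple [ 221  103   56   56 2180] [249.2972 128.395 ]
top purple [ 161  104   41   42 1193] [182.8064 123.2758]Traceback (most recent call last):
  File "<stdin>", line 22, in <module>
    return func(*args, **kwargs)
    result = trf(vector_fun.fun, vector_fun.jac, x0, f0, J0, lb, ub, ftol, xtol,
                 gtol, max_nfev, x_scale, loss_function, tr_solver,
                 tr_options.copy(), verbose, callback=callback_wrapped)
    return trf_no_bounds(
        fun, jac, x0, f0, J0, ftol, xtol, gtol, max_nfev, x_scale,
        loss_function, tr_solver, tr_options, verbose, callback=callback)
    J = jac(x)
    self._update_jac()
    ~~~~~~~~~~~~~~~~^^
    self.J = self.jac_wrapped(xp_copy(self.x), f0=self.f)
             ~~~~~~~~~~~~~~~~^^^^^^^^^^^^^^^^^^^^^^^^^^^^
    J, dct = approx_derivative(
             ~~~~~~~~~~~~~~~~~^
        self.fun,
        ^^^^^^^^^
    ...<2 l
[... 276 characters left out ...]
            ^^^^^^^^^^^^^^^^^^^^^^
                             mf)
                             ^^^
    df = [f_eval - f0 for f_eval in f_evals]
                                    ^^^^^^^
    f = np.atleast_1d(self.fun(x, *self.args, **self.kwargs))
                      ~~~~~~~~^^^^^^^^^^^^^^^^^^^^^^^^^^^^^^
    return np.atleast_1d(self.fun(x))
                         ~~~~~~~~^^^
    return self.f(x, *self.args, **self.kwargs)
           ~~~~~~^^^^^^^^^^^^^^^^^^^^^^^^^^^^^^
  File "<stdin>", line 20, in f
  File "h.py", line 12, in ray
    c,Rm,o=cm or cam(n)
                 ~~~^^^
  File "h.py", line 6, in cam
    c=calibration(n)
ValueError: time passes only in moves, steps and waits
```

```bash
python3 - <<'E'
s=open('h.py').read()
s=s.replace("def cam(n,st=None):\n    c=calibration(n)","_c={}\ndef cam(n,st=None):\n    if n not in _c:_c[n]=calibration(n)\n    c=_c[n]")
open('h.py','w').write(s)
E
python3 - <<'E'
from h import *
np.set_printoptions(precision=4,suppress=True)
from scipy.optimize import least_squares
cont={}
for n in("scene","top"):
    im=cv2.imread(f"pics/{n}0.png");h=cv2.cvtColor(im,cv2.COLOR_BGR2HSV)
    m=cv2.inRange(h,(128,80,25),(160,255,255))
    N,l,s,c=cv2.connectedComponentsWithStats(m)
    i=1+np.argmax(s[1:,4]); mm=(l==i).astype(np.uint8)
    ct=max(cv2.findContours(mm,0,cv2.CHAIN_APPROX_NONE)[0],key=len); cont[n]=[ray(n,q) for q in cv2.convexHull(ct)[:,0].astype(float)]
def f(p): return [np.linalg.norm(np.cross(p-o,d))-0.108 for n in cont for o,d in cont[n]]
s=least_squares(f,[.6,0,.128],loss="soft_l1",f_scale=.002);print("ball",s.x,np.std(s.fun))
C=np.array([s.x[0],s.x[1],.128])
for n,p in(("scene",(232.3,137.3)),("top",(240.5,147))):
    L=onsphere(n,p,C,.108);print("label",L,(L-C)/.108)
for k,z,ps,pt in(("slug",.06,(256.8,228.8),(257.8,226)),("tape",.025,(225,248.5),(229.5,239)),("jar",.075,(344,141),(341,152)),("plunger",.077,(156.4,209.5),(173.5,201.5)),("scannerhead",.044,(315,176),(312.5,181))):
    print(k,atz("scene",ps,z),atz("top",pt,z),tri([("scene",ps),("top",pt)]))
print("brown",atz("top",(305,260),.08),"turq",atz("top",(384,186),.12),"tray",atz("top",(86,115),.03),"rack",atz("top",(391,111),.03))
E
```

```text
ball [ 0.7638 -0.0403  0.1042] 0.001994316646660111
label [ 0.6765 -0.0156  0.1866] [-0.8081  0.2284  0.5429]
label [ 0.6757 -0.0144  0.1848] [-0.8158  0.2401  0.5262]
slug [ 0.4035 -0.0691  0.06  ] [ 0.3995 -0.0728  0.06  ] [ 0.3989 -0.0707  0.0774]
tape [0.3548 0.0401 0.025 ] [0.3523 0.0374 0.025 ] [0.3523 0.0381 0.036 ]
jar [ 0.6798 -0.3981  0.075 ] [ 0.6804 -0.3982  0.075 ] [ 0.6811 -0.3988  0.0721]
plunger [0.493  0.2524 0.077 ] [0.4944 0.2475 0.077 ] [0.4965 0.2527 0.0634]
scannerhead [ 0.5722 -0.2854  0.044 ] [ 0.5729 -0.2876  0.044 ] [ 0.5745 -0.2877  0.0364]
brown [ 0.2698 -0.2468  0.08  ] turq [ 0.5382 -0.5459  0.12  ] tray [0.8674 0.6399 0.03  ] rack [ 0.8634 -0.624   0.03  ]
```

```bash
python3 - <<'E'
import cv2
i=cv2.imread("pics/scene0.png"); a=cv2.resize(i[90:170,200:280],(396,396),interpolation=cv2.INTER_CUBIC)
i=cv2.imread("pics/top0.png"); b=cv2.resize(i[155:245,270:360],(396,396),interpolation=cv2.INTER_CUBIC)
cv2.imwrite("pics/z1.png",cv2.hconcat([a,b]))
E
```

```text
(no output)
```

View pics/z1.png

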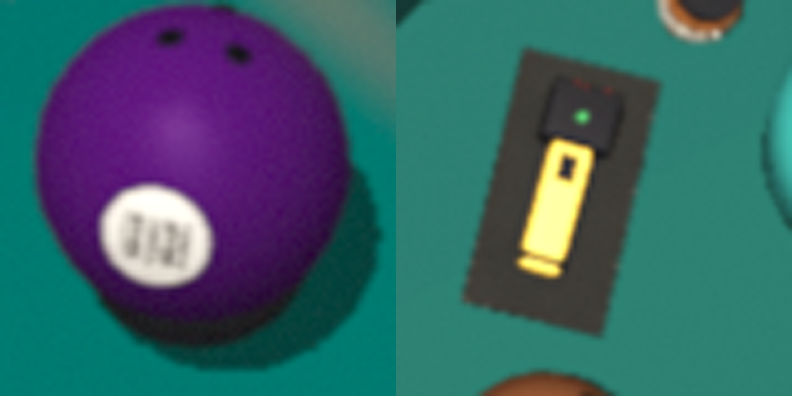

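The wrist view should settle the scanner's pose, so I'll move over it first.

```bash
python3 -m inch '{"offset":[[-0.03,0.03,0.042],[-0.03,0.03,0.042],[-0.03,0.03,0.042],[0,0.03,0.042],[0,0.03,0.042],[0,0.03,0.042],[0,0.03,0.042],[0,0.03,0.042],[0,0.03,0.042],[0,0.03,0.042]],"turn":[0,0,0,0,0,0,0,0,0,0],"fingers":[1,1,1,1,1,1,1,1,1,1]}'
python3 -m inch '{"offset":[[0,0,0],[0,0,0],[0,0,0],[0,0,0],[0,0,0]],"turn":[0.12,0.12,0.12,0.11,0],"fingers":[1,1,1,1,1]}'
python3 - <<'E'
from h import *
st=get_state();cv2.imwrite("pics/w1.png",grab_frame("wrist"));cv2.imwrite("pics/top1.png",grab_frame("top"))
print(st["ee_pos"],rot(st["tool_rot"]).round(3).tolist(),st["time"],st["q"])
for t in["scanner","mat","label"]: print(t,[(np.round(d["point"],1).tolist(),round(d["p"],2)) for d in search_frame("wrist",t)[:4]])
E
```

```text
time: 2.4
ee_pos: [0.4945, -0.2695, 0.3217]
tool_rot: [0.703, -0.08, 0.702, 0.08]
wrist_force: [0.9, -0.9, 0.0]
finger_gap: 0.0854
time: 3.02
ee_pos: [0.4935, -0.2709, 0.3214]
tool_rot: [0.702, 0.086, 0.702, -0.086]
wrist_force: [-0.8, -0.5, -0.2]
finger_gap: 0.0853
[ 0.49351957 -0.27090916  0.32137843] [[0.0, 0.24, 0.971], [-0.0, 0.971, -0.24], [-1.0, 0.0, 0.0]] 3.025 [-1.54394047e-01  1.27906683e-01 -9.12801506e-02 -2.04639116e-05
 -1.35143927e+00 -1.65885173e+00]
scanner [([267.8, 173.3], 0.69)]
mat [([253.0, 128.9], 0.83)]
label [([2.3, 191.6], 0.52), ([411.9, 25.6], 0.23)]
```

View pics/w1.png

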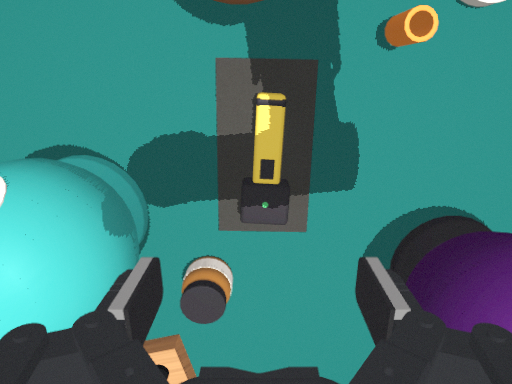

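```bash
python3 - <<'E'
from h import *
im=cv2.imread("pics/w1.png");cm=cam("wrist")
a=cv2.resize(im[80:240,200:330],(650,800)[0:2] and (487,600),interpolation=cv2.INTER_CUBIC);cv2.imwrite("pics/w1z.png",a)
h=cv2.cvtColor(im,cv2.COLOR_BGR2HSV);m=cv2.inRange(h,(20,100,80),(35,255,255));m[:,:230]=0;m[:,300:]=0;m[:80]=0;m[240:]=0
for r in range(92,186,6):
    c=np.where(m[r])[0]
    if len(c)>5:
        L=atz("wrist",(c.min()-.5,r),.036,cm);Rr=atz("wrist",(c.max()+.5,r),.036,cm);print(r,c.min(),c.max(),L[:2].round(4),Rr[:2].round(4),"w",round(np.linalg.norm(L-Rr),4),"mid",((L+Rr)/2)[:2].round(4))
for p,z in(((268,93.5),.036),((266,184),.036),((265,205),.044),((265.5,182),.044),((265,223),.044)):print(p,atz("wrist",p,z,cm).round(4))
for p in((216,58.5),(318,60),(306,231.5),(218,230.5)):print("mat",atz("wrist",p,.004,cm).round(4))
E
```

```text
92 260 267 [ 0.4341 -0.2541] [ 0.4364 -0.2448] w 0.0097 mid [ 0.4352 -0.2495]
98 257 285 [ 0.4401 -0.2594] [ 0.4485 -0.2252] w 0.0352 mid [ 0.4443 -0.2423]
110 256 285 [ 0.4536 -0.264 ] [ 0.4625 -0.2283] w 0.0368 mid [ 0.458  -0.2461]
116 255 284 [ 0.4604 -0.267 ] [ 0.4693 -0.231 ] w 0.037 mid [ 0.4648 -0.249 ]
122 255 284 [ 0.4675 -0.2688] [ 0.4764 -0.2326] w 0.0372 mid [ 0.472  -0.2507]
128 255 283 [ 0.4747 -0.2706] [ 0.4834 -0.2354] w 0.0362 mid [ 0.479 -0.253]
134 255 283 [ 0.482  -0.2724] [ 0.4907 -0.2371] w 0.0364 mid [ 0.4863 -0.2547]
140 254 283 [ 0.489  -0.2755] [ 0.4981 -0.2387] w 0.0378 mid [ 0.4936 -0.2571]
146 254 282 [ 0.4965 -0.2773] [ 0.5053 -0.2416] w 0.0368 mid [ 0.5009 -0.2595]
152 254 282 [ 0.504  -0.2792] [ 0.5128 -0.2433] w 0.037 mid [ 0.5084 -0.2613]
158 253 281 [ 0.5113 -0.2824] [ 0.5202 -0.2463] w 0.0372 mid [ 0.5157 -0.2643]
164 253 281 [ 0.5189 -0.2843] [ 0.5279 -0.248 ] w 0.0374 mid [ 0.5234 -0.2662]
170 253 280 [ 0.5267 -0.2863] [ 0.5354 -0.251 ] w 0.0363 mid [ 0.5311 -0.2687]
176 252 280 [ 0.5343 -0.2895] [ 0.5433 -0.2528] w 0.0378 mid [ 0.5388 -0.2712]
182 253 279 [ 0.5425 -0.2903] [ 0.551  -0.2559] w 0.0354 mid [ 0.5468 -0.2731]
(268, 93.5) [ 0.4383 -0.2446  0.036 ]
(266, 184) [ 0.5495 -0.2737  0.036 ]
(265, 205) [ 0.5749 -0.2813  0.044 ]
(265.5, 182) [ 0.5441 -0.2733  0.044 ]
(265, 223) [ 0.6001 -0.2874  0.044 ]
mat [ 0.3826 -0.2979  0.004 ]
mat [ 0.4152 -0.1732  0.004 ]
mat [ 0.6458 -0.235   0.004 ]
mat [ 0.6129 -0.3614  0.004 ]
```

View pics/w1z.png

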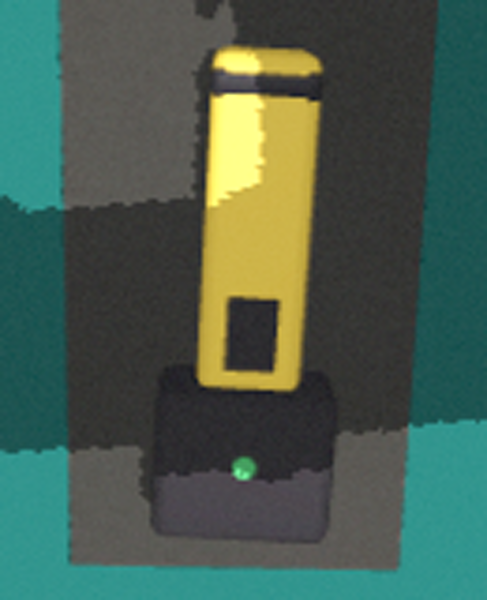

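```bash
python3 -m inch '{"offset":[[0.03,0.0125,0.0136],[0.05,0,0],[0.05,0,0],[0.05,0,0],[0.05,0,0],[0.03,0,0],[0.02,0,0],[0,0,0]],"turn":[0,0,0,0,0,0.06,0,0],"fingers":[1,1,1,1,1,1,1,1]}'
python3 - <<'E'
from h import *
st=get_state();cv2.imwrite("pics/w2.png",grab_frame("wrist"))
print(st["ee_pos"],rot(st["tool_rot"]).round(3).tolist(),st["time"],st["q"])
E
```

```text
time: 4.28
ee_pos: [0.5087, -0.2619, 0.0398]
tool_rot: [0.698, 0.107, 0.7, -0.107]
wrist_force: [-0.0, -0.4, 0.2]
finger_gap: 0.0852
[ 0.50867604 -0.2619338   0.03981134] [[-0.003, 0.298, 0.955], [0.001, 0.955, -0.298], [-1.0, -0.0, -0.003]] 4.275 [-1.33739092e-01  3.88436967e-01 -4.42686548e-01 -1.28494170e-04
 -7.43050428e-01 -1.73952555e+00]
```

View pics/w2.png

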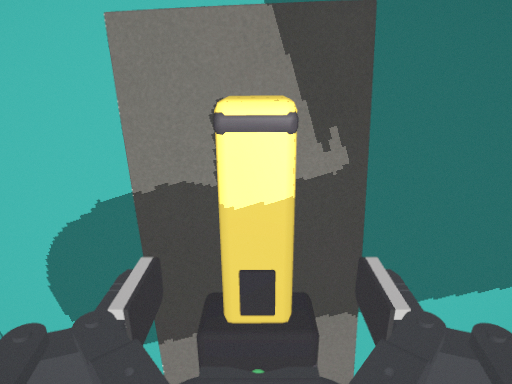

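The handle is centred between the open fingers (mid-handle at column 257). I'll lower and close.

```bash
python3 -m inch '{"offset":[[0.02,0,0],[0.0155,0,0],[0,0,0],[0,0,0],[0,0,0],[0,0,0],[0,0,0],[0,0,0],[0,0,0],[0,0,0]],"turn":[0,0,0,0,0,0,0,0,0,0],"fingers":[1,1,1,-1,-1,-1,-1,-1,-1,-1]}'
python3 - <<'E'
from h import *
st=get_state();print(st["ee_pos"],st["finger_gap"],st["wrist_force"])
E
```

```text
time: 5.58
ee_pos: [0.5103, -0.2622, 0.0066]
tool_rot: [0.699, 0.107, 0.699, -0.107]
wrist_force: [-0.7, 0.6, 7.1]
finger_gap: 0.0352
[ 0.5103083  -0.2622276   0.00659131] 0.035246156705778436 [-0.68734027  0.58203801  7.12675573]
```

The gap is 35 mm, so the scanner is gripped. I'll lift it and back off towards the inner reach limit, to see how the arm behaves there. I need the tool to pitch by about 35°.

```bash
python3 -m inch '{"offset":[[-0.02,0,0],[-0.05,0,0],[-0.06,0,0],[-0.06,0,0],[-0.06,0,0],[-0.05,0,-0.03],[-0.03,0,-0.05],[0,0,-0.05],[0,0,-0.05],[0,0,-0.05]],"turn":[0,0,0,0,0,0,0,0,0,0],"fingers":[-1,-1,-1,-1,-1,-1,-1,-1,-1,-1]}'
python3 - <<'E'
from h import *
st=get_state();print(st["ee_pos"],st["q"].round(3),rot(st["tool_rot"]).round(3).tolist())
E
```

```text
time: 6.82
ee_pos: [0.2883, -0.193, 0.3353]
tool_rot: [0.699, 0.107, 0.699, -0.107]
wrist_force: [-0.4, -0.1, -1.1]
finger_gap: 0.0349
[ 0.28827023 -0.19297377  0.33533105] [-0.005 -0.285 -0.431 -0.    -1.425 -1.87 ] [[-0.0, 0.299, 0.954], [0.0, 0.954, -0.299], [-1.0, 0.0, -0.001]]
```

```bash
python3 -m inch '{"offset":[[0,0,-0.03],[0,0,-0.03],[0,0,-0.03],[0,0,-0.03]],"turn":[0,0,0,0],"fingers":[-1,-1,-1,-1]}'
python3 - <<'E'
from h import *
st=get_state();print(st["ee_pos"],st["q"].round(3),rot(st["tool_rot"]).round(3).tolist(),st["finger_gap"])
E
```

```text
time: 7.32
ee_pos: [0.1743, -0.1575, 0.3353]
tool_rot: [0.699, 0.107, 0.699, -0.107]
wrist_force: [-0.6, 1.4, -0.6]
finger_gap: 0.0352
[ 0.17425798 -0.15751357  0.33531604] [ 2.190e-01 -5.760e-01 -5.640e-01 -1.000e-03 -1.583e+00 -2.094e+00] [[-0.0, 0.3, 0.954], [0.0, 0.954, -0.3], [-1.0, 0.0, -0.001]] 0.03519397641079277
```

```bash
cat > kin.py <<'E'
import numpy as np
D=[([.15164,-.65725,.23039],[-1.0559,.35936,.01107]),([.49352,-.27091,.32138],[-.15439,.12791,-.09128]),([.50868,-.26193,.03981],[-.13374,.38844,-.44269]),([.28827,-.19297,.33533],[-.005,-.285,-.431]),([.17426,-.15751,.33532],[.219,-.576,-.564])]
A=[];b=[]
for p,q in D:
    rho=p[0]*np.cos(q[0])+p[1]*np.sin(q[0]); lat=-p[0]*np.sin(q[0])+p[1]*np.cos(q[0])
    c=q[1]-q[2]
    A+=[[1,np.sin(q[1]),np.cos(c),-np.sin(c),0],[0,np.cos(q[1]),-np.sin(c),-np.cos(c),1]];b+=[rho,p[2]]
x,res,rk,sv=np.linalg.lstsq(np.array(A),np.array(b),rcond=None)
if __name__=="__main__":
    print(x,res,rk,sv,(np.array(A)@x-b).round(4)); print("lat",[(-p[0]*np.sin(q[0])+p[1]*np.cos(q[0])).round(4) for p,q in D])
E
python3 kin.py
```

```text
[-4.81254194e-04  6.01960757e-01  4.64233804e-01  1.85278108e-03
 -1.73037942e-01] [2.12909279e-07] 5 [3.81465667 3.13012982 0.59843961 0.44976359 0.30044049] [ 0.0002 -0.0001 -0.0003 -0.0001 -0.      0.0001  0.0001 -0.0001 -0.
  0.0002]
lat [np.float64(-0.1917), np.float64(-0.1918), np.float64(-0.1918), np.float64(-0.1915), np.float64(-0.1916)]
```

The arm never pitches the tool here, and the fitted kinematics show no useful inner limit that would force it. So the 35° has to come from the grip: I'll press the scanner's tail on the fixed turquoise look-alike, so that the scanner pivots between the pads. I'll locate that ball first.

```bash
python3 - <<'E'
from h import *
from scipy.optimize import least_squares
st=get_state()
for n in("top","scene"): cv2.imwrite(f"pics/{n}2.png",grab_frame(n))
def fit(lo,hi,box,x0,free,names=("scene2","top2")):
    rays=[]
    for nm in names:
        n=nm[:-1]
        im=cv2.imread(f"pics/{nm}.png");m=cv2.inRange(cv2.cvtColor(im,cv2.COLOR_BGR2HSV),lo,hi)
        N,l,s,c=cv2.connectedComponentsWithStats(m)
        i=min(range(1,N),key=lambda i:np.hypot(*(c[i]-box[nm])) if s[i,4]>300 else 1e9)
        ct=max(cv2.findContours((l==i).astype(np.uint8),0,cv2.CHAIN_APPROX_NONE)[0],key=len);h=cv2.convexHull(ct)[:,0].astype(float)
        print(nm,s[i],c[i].round(1),len(h)); ctr=h.mean(0)
        rays+=[ray(n,q+.5*(q-ctr)/np.linalg.norm(q-ctr)) for q in h]
    def f(p):
        c=np.array([p[0],p[1],p[2]]);r=p[3] if free else .108
        return [np.linalg.norm(np.cross(c-o,d))-r for o,d in rays]
    s=least_squares(f,x0,loss="soft_l1",f_scale=.002);print(s.x.round(4),np.std(s.fun).round(4))
    def g(p):return f([p[0],p[1],.128,.108])
    s=least_squares(g,x0[:2],loss="soft_l1",f_scale=.002);print("fixed z",s.x.round(4),np.std(s.fun).round(4),np.mean(s.fun).round(4))
fit((80,100,90),(100,255,255),{"scene2":(396,172),"top2":(384,187)},[.54,-.55,.128,.108],True)
fit((128,80,25),(160,255,255),{"scene2":(239,122),"top2":(249,130)},[.76,-.04,.128,.108],True)
E
```

```text
scene2 [   11    79   479   305 96002] [238.6 244.3] 32
top2 [   46    90   398   294 85083] [239.9 241.2] 25
[ 0.2124 -0.0178  0.5333  0.4994] 0.06
fixed z [ 0.4568 -0.2856] 0.1961 0.5355
scene2 [ 208   91   62   64 2757] [239.5 120.7] 34
top2 [ 221  103   56   56 2181] [249.3 128.4] 30
[ 0.7537 -0.0407  0.1287  0.1067] 0.0013
fixed z [ 0.7537 -0.0404] 0.0013 -0.0012
```

View pics/top2.png

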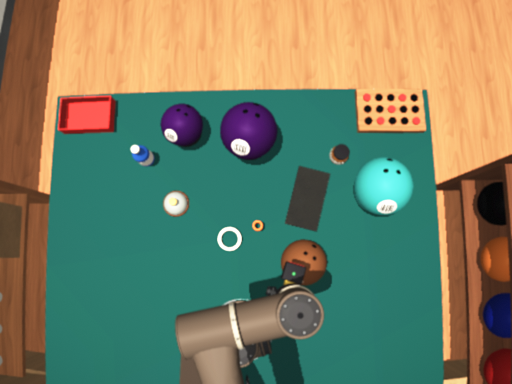

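View pics/scene2.png

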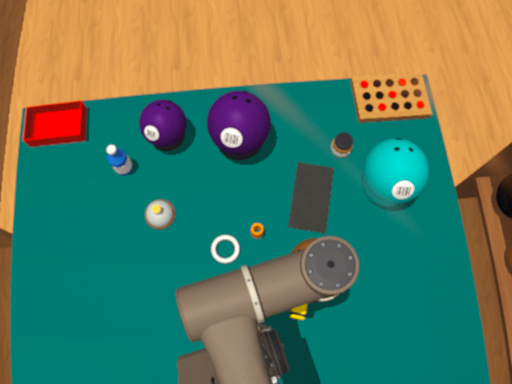

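```bash
python3 - <<'E'
from h import *
from scipy.optimize import least_squares
rays=[]
for n in("scene","top"):
    im=cv2.imread(f"pics/{n}2.png");m=cv2.inRange(cv2.cvtColor(im,cv2.COLOR_BGR2HSV),(80,100,165),(100,255,255))
    N,l,s,c=cv2.connectedComponentsWithStats(m);i=1+np.argmax(s[1:,4])
    h=cv2.convexHull(max(cv2.findContours((l==i).astype(np.uint8),0,cv2.CHAIN_APPROX_NONE)[0],key=len))[:,0].astype(float);print(s[i],c[i])
    ctr=h.mean(0);rays+=[ray(n,q+.5*(q-ctr)/np.linalg.norm(q-ctr)) for q in h]
f=lambda p:[np.linalg.norm(np.cross(p[:3]-o,d))-p[3] for o,d in rays]
s=least_squares(f,[.54,-.55,.128,.108],loss="soft_l1",f_scale=.002);print(s.x.round(4),np.std(s.fun).round(4))
s=least_squares(lambda p:f([p[0],p[1],.128,.108]),[.54,-.55],loss="soft_l1",f_scale=.002);print(s.x.round(4),np.std(s.fun).round(4),np.mean(s.fun).round(4))
C=np.array([.754,-.0405,.128])
for n in("scene","top"):
    im=cv2.imread(f"pics/{n}2.png");m=cv2.inRange(cv2.cvtColor(im,cv2.COLOR_BGR2HSV),(0,0,150),(180,70,255))
    q={"scene":(232,137),"top":(240,147)}[n];mm=np.zeros_like(m);cv2.circle(mm,q,16,255,-1);m&=mm
    h=cv2.convexHull(cv2.findNonZero(m));e=cv2.fitEllipse(h);print(n,e)
    # sticker outline points -> sphere -> plane normal
    P=[onsphere(n,p,C,.108) for p in h[:,0].astype(float)];P=np.array([p for p in P if p is not None])
    v=np.linalg.svd(P-P.mean(0))[2][2];v*=np.sign(v@(P.mean(0)-C));print("normal",v,"elev",np.degrees(np.arcsin(v[2])),"az",np.degrees(np.arctan2(-v[1],-v[0])),"rad",np.linalg.norm(P-P.mean(0),axis=1).round(3).mean(), "L",C+.108*v)
    L=onsphere(n,e[0],C,.108);print((L-C)/.108)
E
```

```text
[ 369  140   58   54 2252] [396.97957371 164.90452931]
[ 357  158   56   54 2089] [384.23887027 182.9296314 ]
[ 0.5337 -0.5303  0.1799  0.0951] 0.0038
[ 0.5363 -0.5438] 0.008 -0.0091
scene ((230.99407958984375, 137.0341796875), (19.168365478515625, 22.758691787719727), 116.50508117675781)
normal [-0.75711259  0.28568271  0.58750823] elev 35.98038311709804 az -20.6730897099023 rad 0.03525000000000001 L [ 0.67223184 -0.00964627  0.19145089]
[-0.73941188  0.26744552  0.61785351]
top ((240.00323486328125, 146.6013641357422), (15.313469886779785, 19.86833381652832), 118.35428619384766)
normal [-0.76647798  0.27535187  0.58025241] elev 35.46829784770382 az -19.760471705676036 rad 0.036153846153846154 L [ 0.67122038 -0.010762    0.19066726]
[-0.7372808   0.25354862  0.62620294]
```

```bash
python3 - <<'E'
from h import *
from scipy.optimize import least_squares
im=cv2.imread("pics/top2.png");H=cv2.cvtColor(im,cv2.COLOR_BGR2HSV)
for p in((384,170),(384,208),(370,205),(400,205),(412,190),(330,230),(420,230),(384,220)):print(p,H[p[1],p[0]])
rays=[]
for n in("scene","top"):
    im=cv2.imread(f"pics/{n}2.png");H=cv2.cvtColor(im,cv2.COLOR_BGR2HSV);c0={"scene":(396,172),"top":(384,187)}[n]
    # radial edge search on value/hue gradient in Lab
    G=cv2.GaussianBlur(H[:,:,2],(3,3),0).astype(float);pts=[]
    for a in np.radians(np.arange(0,360,6)):
        rr=np.arange(22,40,.5);xs=c0[0]+rr*np.cos(a);ys=c0[1]+rr*np.sin(a)
        pr=cv2.remap(G.astype(np.float32),xs[None].astype(np.float32),ys[None].astype(np.float32),1)[0]
        g=-(pr[4:]-pr[:-4]);k=np.argmax(g)
        if g[k]>40: pts.append((xs[k+2],ys[k+2]))
    pts=np.array(pts);print(n,len(pts),cv2.minEnclosingCircle(pts.astype(np.float32)));rays+=[ray(n,q) for q in pts]
f=lambda p:[np.linalg.norm(np.cross(p[:3]-o,d))-p[3] for o,d in rays]
s=least_squares(f,[.54,-.55,.128,.108],loss="soft_l1",f_scale=.002);print(s.x.round(4),np.std(s.fun).round(4))
s=least_squares(lambda p:f([p[0],p[1],.128,.108]),[.54,-.55],loss="soft_l1",f_scale=.002);print(s.x.round(4),np.std(s.fun).round(4),np.mean(s.fun).round(4))
E
```

```text
(384, 170) [ 86 146  56]
(384, 208) [ 18  29 225]
(370, 205) [ 87 165 188]
(400, 205) [ 87 165 195]
(412, 190) [ 86 168 153]
(330, 230) [ 85 169 127]
(420, 230) [ 85 167 122]
(384, 220) [ 85 167 124]
scene 12 ((400.557373046875, 169.28854370117188), 29.633331298828125)
top 38 ((383.67584228515625, 185.79022216796875), 28.701454162597656)
[ 0.5302 -0.5251  0.1783  0.0991] 0.0083
[ 0.543  -0.5347] 0.0085 -0.0062
```

The sticker's middle comes out at about (0.672, -0.010, 0.191), with its normal 35.5° up and a beam azimuth near -20°. I'll take the scanner to the far side of the turquoise ball, with its tail over that ball.

```bash
python3 -m inch '{"offset":[[0,-0.0238,0.0535],[0,-0.0238,0.0535],[0,-0.0238,0.0535],[0,-0.0238,0.0535],[0,-0.0238,0.0535],[0,-0.0238,0.0535],[0,-0.0238,0.0535],[0,-0.0238,0.0535],[0,-0.0238,0.0535],[0,-0.0238,0.0535],[0,-0.0238,0.0535],[0,0,0]],"turn":[0,0,0,0,0,0,0,0,0,0,0,0],"fingers":[-1,-1,-1,-1,-1,-1,-1,-1,-1,-1,-1,-1]}'
python3 -m inch '{"offset":[[0.03,0,0],[0.03,0,0],[0,0,0]],"turn":[0,0,0],"fingers":[-1,-1,-1]}'
python3 - <<'E'
from h import *
st=get_state()
for n in("wrist","scene","top"): cv2.imwrite(f"pics/{n}3.png",grab_frame(n))
print(st["ee_pos"],rot(st["tool_rot"]).round(3).tolist(),st["time"],st["q"].round(3))
E
```

```text
time: 8.93
ee_pos: [0.6572, -0.5795, 0.3226]
tool_rot: [0.695, 0.109, 0.703, -0.105]
wrist_force: [-0.1, 0.2, -4.0]
finger_gap: 0.0351
time: 9.3
ee_pos: [0.653, -0.5762, 0.2722]
tool_rot: [0.697, 0.108, 0.701, -0.106]
wrist_force: [-0.4, 0.1, -2.0]
finger_gap: 0.0352
[ 0.65299965 -0.57621005  0.27222191] [[-0.005, 0.299, 0.954], [0.004, 0.954, -0.299], [-1.0, 0.002, -0.006]] 9.3 [-5.010e-01  7.020e-01  6.760e-01 -1.000e-03 -1.551e+00 -1.373e+00]
```

View pics/wrist3.png

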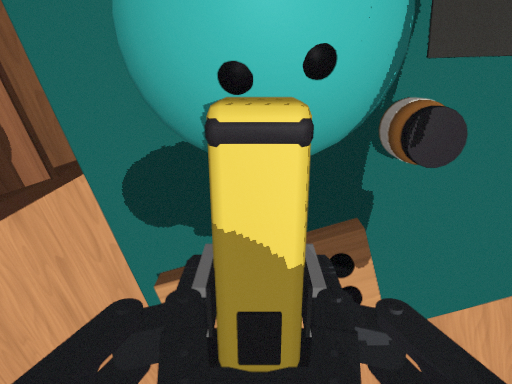

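View pics/top3.png

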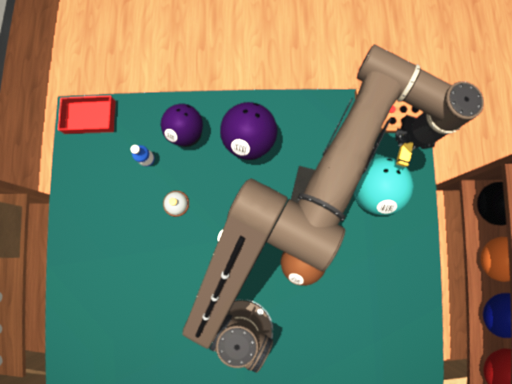

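The wrist view shows the tail over the ball's near slope, in line with the ball's middle (column about 260). I'll press down in steps and watch the force.

```bash
python3 -m inch '{"offset":[[0.025,0,0],[0.02,0,0],[0.01,0,0],[0.01,0,0],[0,0,0]],"turn":[0,0,0,0,0],"fingers":[-1,-1,-1,-1,-1]}'
python3 -m inch '{"offset":[[0.008,0,0],[0.008,0,0],[0,0,0]],"turn":[0,0,0],"fingers":[-1,-1,-1]}'
python3 - <<'E'
from h import *
st=get_state();cv2.imwrite("pics/wrist4.png",grab_frame("wrist"))
print(st["ee_pos"],rot(st["tool_rot"]).round(3).tolist(),st["time"],st["wrist_force"],st["torque"])
E
```

```text
time: 10.07
ee_pos: [0.6565, -0.5777, 0.2153]
tool_rot: [0.701, 0.105, 0.697, -0.108]
wrist_force: [5.0, -1.2, 2.3]
finger_gap: 0.0351
time: 10.45
ee_pos: [0.6575, -0.578, 0.1998]
tool_rot: [0.702, 0.105, 0.696, -0.108]
wrist_force: [7.4, -1.6, 2.5]
finger_gap: 0.035
[ 0.6574774  -0.57800498  0.19976246] [[0.008, 0.297, 0.955], [-0.005, 0.955, -0.297], [-1.0, -0.003, 0.009]] 10.45 [ 7.3606112  -1.62565317  2.48558474] [-0.50265108 -2.13443282  0.02672115]
```

View pics/wrist4.png

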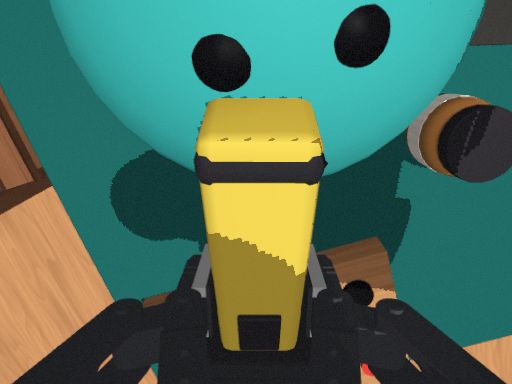

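```bash
cat > pit.py <<'E'
from h import *
c=calibration("wrist");T=np.linalg.inv(c["T_tool_cam"])
def row(x,z,th,gx=0.,gz=0.,y=0.):  # scanner mm
    dx=(x+15)/1e3;dz=(z-18)/1e3
    p=np.array([-.0154-dz*np.cos(th)+dx*np.sin(th)+gz,y,dz*np.sin(th)+dx*np.cos(th)+gx,1]);q=T@p
    return cv2.projectPoints(q[:3].reshape(1,1,3),np.zeros(3),np.zeros(3),c["intrinsics"],c["dist"])[0][0,0]
E
python3 - <<'E'
from pit import *
for th in(0,5,10,15,20,25,30,35,40):
    t=np.radians(th);print(th,"junction",row(24,32,t).round(1),"tailtop",row(-90,32,t).round(1),"x-80",row(-80,32,t).round(1),"tailbottom",row(-90,0,t).round(1),"w80",(row(-80,32,t,y=.018)-row(-80,32,t,y=-.018))[0].round(1))
E
```

```text
0 junction [257.  370.5] tailtop [256.3  98.2] x-80 [256.4 129.2] tailbottom [256.7  93. ] w80 108.3
5 junction [257.  366.1] tailtop [256.2 104.6] x-80 [256.3 136.5] tailbottom [256.7  90.5] w80 113.2
10 junction [257.  361.1] tailtop [256.1 113.7] x-80 [256.2 146. ] tailbottom [256.6  89.3] w80 118.1
15 junction [257.1 355.8] tailtop [256.  125.8] x-80 [256.2 157.8] tailbottom [256.5  89.8] w80 123.1
20 junction [257.1 350.2] tailtop [255.9 141. ] x-80 [256.1 171.9] tailbottom [256.4  92.1] w80 128.1
25 junction [257.1 344.3] tailtop [255.8 159.5] x-80 [256.  188.5] tailbottom [256.3  96.6] w80 132.8
30 junction [257.1 338.1] tailtop [255.7 181.4] x-80 [255.9 207.3] tailbottom [256.2 103.5] w80 137.3
35 junction [257.1 331.8] tailtop [255.6 206.5] x-80 [255.9 228.2] tailbottom [256.1 113.1] w80 141.3
40 junction [257.2 325.3] tailtop [255.5 234.5] x-80 [255.8 250.8] tailbottom [256.  125.8] w80 144.8
```

The scanner is pivoting in the pads: the tail band is now at row 169, which is about 19° of pitch. I'll keep going.

```bash
python3 -m inch '{"offset":[[0.008,0,0],[0.008,0,0],[0,0,0]],"turn":[0,0,0],"fingers":[-1,-1,-1]}'
python3 - <<'E'
from h import *
st=get_state();cv2.imwrite("pics/wrist5.png",grab_frame("wrist"))
print(st["ee_pos"],rot(st["tool_rot"]).round(3).tolist(),st["time"],st["wrist_force"],st["torque"])
E
```

```text
time: 10.88
ee_pos: [0.6556, -0.5778, 0.1832]
tool_rot: [0.701, 0.105, 0.697, -0.108]
wrist_force: [1.9, 0.1, 3.1]
finger_gap: 0.0351
[ 0.65561303 -0.57778976  0.18324522] [[0.004, 0.298, 0.955], [-0.004, 0.955, -0.298], [-1.0, -0.002, 0.005]] 10.875 [1.93195778 0.11781832 3.11497893] [ 0.05582163 -0.40778191  0.02162988]
```

View pics/wrist5.png

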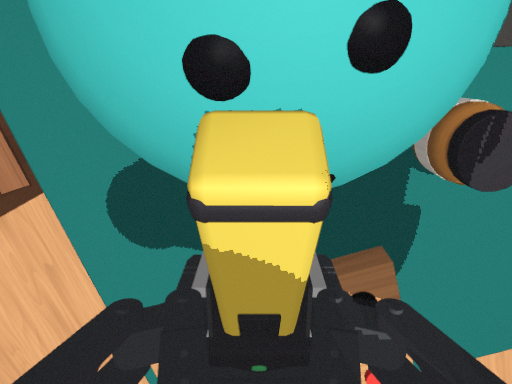

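```bash
python3 -m inch '{"offset":[[0.005,0,0],[0,0,0]],"turn":[0,0],"fingers":[-1,-1]}'
python3 -m inch '{"offset":[[-0.02,0,0.01],[-0.04,0,0.01],[-0.05,0,0],[-0.05,0,0],[0,0,0]],"turn":[0,0,0,0.045,0],"fingers":[-1,-1,-1,-1,-1]}'
python3 - <<'E'
from h import *
st=get_state();cv2.imwrite("pics/wrist6.png",grab_frame("wrist"));cv2.imwrite("pics/scene6.png",grab_frame("scene"))
print(st["ee_pos"],rot(st["tool_rot"]).round(3).tolist(),st["time"],st["q"])
E
```

```text
time: 11.18
ee_pos: [0.6553, -0.578, 0.1783]
tool_rot: [0.701, 0.105, 0.697, -0.108]
wrist_force: [2.1, 0.2, 6.6]
finger_gap: 0.0354
time: 11.8
ee_pos: [0.6738, -0.5841, 0.3419]
tool_rot: [0.699, 0.121, 0.693, -0.125]
wrist_force: [-0.2, 0.2, -1.6]
finger_gap: 0.035
[ 0.67379354 -0.58409925  0.3418829 ] [[0.008, 0.342, 0.94], [-0.006, 0.94, -0.342], [-1.0, -0.003, 0.009]] 11.8 [-0.49668116  0.74919205  0.91280858  0.00176906 -1.72467137 -1.42302131]
```

View pics/wrist6.png

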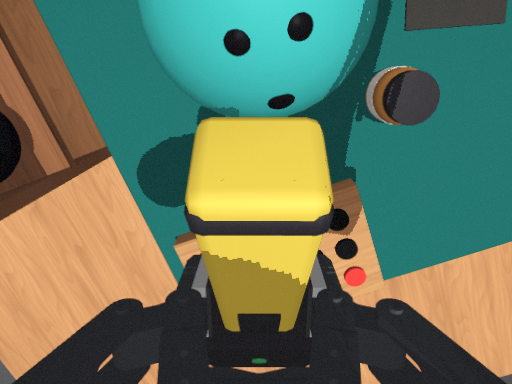

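View pics/scene6.png

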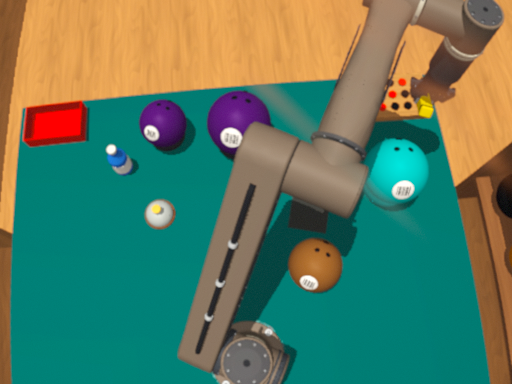

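Pitch is now about 34° (band at row 223), and the turquoise ball hasn't moved. Next I'll carry the scanner to a point in front of the purple ball's sticker.

```bash
python3 -m inch '{"offset":[[0.002,0.042,-0.034],[0.002,0.042,-0.034],[0.002,0.042,-0.034],[0.002,0.042,-0.034],[0.002,0.042,-0.034],[0.002,0.042,-0.034],[0.002,0.042,-0.034],[0.002,0.042,-0.034],[0.002,0.042,-0.034],[0.002,0.042,-0.034],[0.002,0.042,-0.034],[0.002,0.042,-0.034]],"turn":[0,0,0,0,0,0,0,0,0,0,0,0],"fingers":[-1,-1,-1,-1,-1,-1,-1,-1,-1,-1,-1,-1]}'
python3 -m inch '{"offset":[[0,0,0]],"turn":[0],"fingers":[-1]}'
python3 - <<'E'
from h import *
st=get_state()
for n in("wrist","scene","top"): cv2.imwrite(f"pics/{n}7.png",grab_frame(n))
print(st["ee_pos"],rot(st["tool_rot"]).round(3).tolist(),st["time"],st["q"])
print([ (d["point"],d["p"]) for d in search_frame("wrist","label")],[ (d["point"],d["p"]) for d in search_frame("scene","label")])
E
```

```text
time: 13.4
ee_pos: [0.46, 0.0312, 0.3094]
tool_rot: [0.696, 0.122, 0.697, -0.123]
wrist_force: [0.8, 0.3, -1.9]
finger_gap: 0.0346
time: 13.52
ee_pos: [0.4598, 0.0326, 0.3096]
tool_rot: [0.696, 0.121, 0.697, -0.121]
wrist_force: [0.4, 1.1, -1.5]
finger_gap: 0.035
[0.45984639 0.03260266 0.30961055] [[-0.001, 0.336, 0.942], [0.0, 0.942, -0.336], [-1.0, -0.0, -0.001]] 13.525 [ 4.99058054e-01 -4.80138091e-02 -3.02297712e-01 -9.52594716e-04
 -1.31760578e+00 -2.41273151e+00]
[([507.1, 320.5], 0.48)] [([400.2, 190.2], 0.71), ([309.6, 279.2], 0.52), ([150.7, 129.6], 0.46)]
```

View pics/wrist7.png

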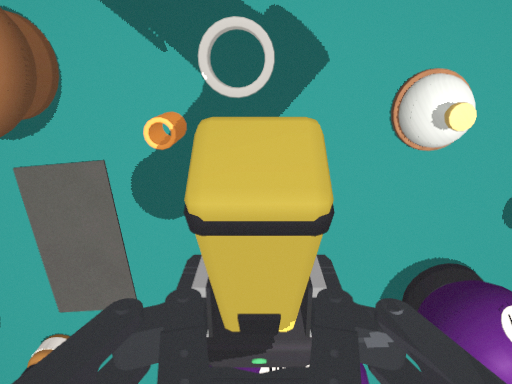

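View pics/scene7.png

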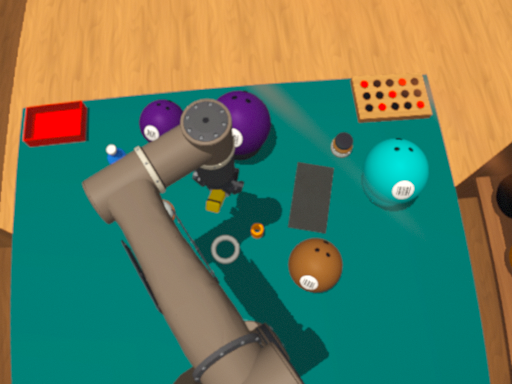

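View pics/top7.png

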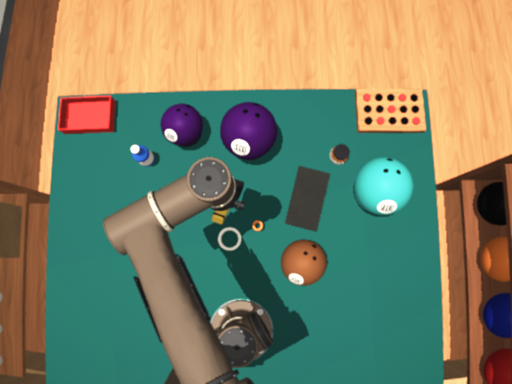

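```bash
python3 - <<'E'
from h import *
st=get_state();cm=cam("wrist",st)
im=cv2.imread("pics/wrist7.png")
for th,nm in((0,"L"),):
    n=np.array([-.766,.28,.58]);C=np.array([.754,-.0405,.128]);print("pred L",proj("wrist",np.array([.672,-.0102,.191]),cm))
    y=np.array([.343,.939,0]);x=np.cross(y,n)
    ps=np.array([C+.108*np.cos(.31)*n+.034*(np.cos(a)*x+np.sin(a)*y) for a in np.linspace(0,6.28,30)]);q=proj("wrist",ps,cm)
    o=im.copy()
    for p in q:cv2.circle(o,tuple(np.int32(p)),1,(0,255,0),-1)
cv2.imwrite("pics/w7z.png",cv2.resize(o[320:384,180:380],(800,256),interpolation=cv2.INTER_CUBIC))
o=cv2.imread("pics/top7.png")
for p in proj("top",ps):cv2.circle(o,tuple(np.int32(p.round())),0,(0,255,0),-1)
cv2.imwrite("pics/t7z.png",cv2.resize(o[90:210,190:300],(550,600),interpolation=cv2.INTER_NEAREST))
E
```

```text
pred L [[292.3613324  381.21219727]]
```

View pics/w7z.png

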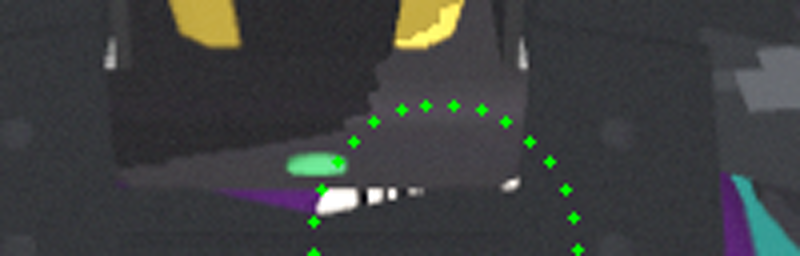

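View pics/t7z.png

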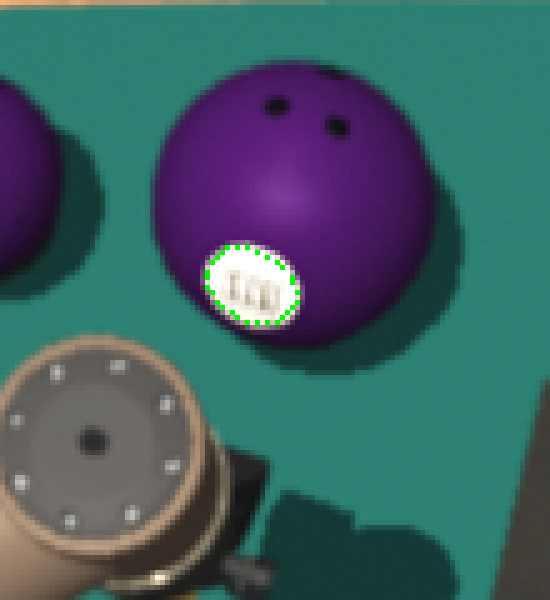

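The predicted sticker outline lies on the sticker in both views. I'll move in slowly.

```bash
python3 -m inch '{"offset":[[0.009,0.0155,0],[0.009,0.0155,0],[0.009,0,0.017],[0,0,0.017],[0,0,0.0175],[0,0,0],[0,0,0]],"turn":[0,0,0,0,0,0,0],"fingers":[-1,-1,-1,-1,-1,-1,-1]}'
python3 - <<'E'
from h import *
from pit import row
st=get_state()
for n in("wrist","scene","top"): cv2.imwrite(f"pics/{n}8.png",grab_frame(n))
M=rot(st["tool_rot"]);print(st["ee_pos"],M.round(3).tolist(),st["time"])
L=np.array([.672,-.0102,.191]);n=np.array([-.766,.28,.58]);n/=np.linalg.norm(n)
for th in np.radians([32,34,36]):
    ct,s=np.cos(th),np.sin(th)
    X=M@[s,0,ct];Y=-M[:,1];Z=M@[-ct,0,s]; Y=np.cross(Z,X)
    g=st["ee_pos"]+M@[-.0154,0,0];w=g+.095*X+.002*Z
    d=L-w;print(np.degrees(th),"label in nose",(d@X).round(4),(d@Y).round(4),(d@Z).round(4),"ang",np.arccos(-X@n).round(3))
E
```

```text
time: 14.65
ee_pos: [0.5208, 0.0414, 0.2836]
tool_rot: [0.696, 0.123, 0.696, -0.123]
wrist_force: [-0.5, -0.0, -1.5]
finger_gap: 0.0349
[0.52084509 0.0413576  0.28357396] [[-0.0, 0.342, 0.94], [0.0, 0.94, -0.342], [-1.0, -0.0, -0.0]] 14.65
32.0 label in nose 0.0976 0.0033 -0.0089 ang 0.059
34.0 label in nose 0.0978 0.0033 -0.0022 ang 0.025
36.0 label in nose 0.0976 0.0033 0.0045 ang 0.01
```

View pics/wrist8.png

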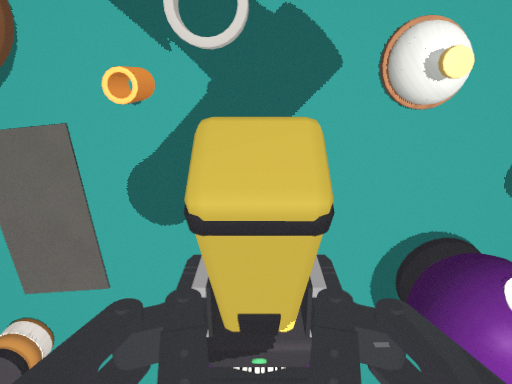

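View pics/scene8.png

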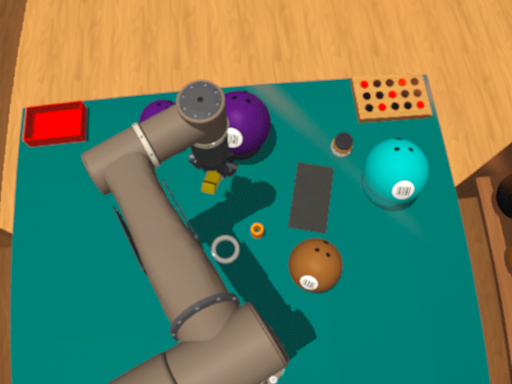

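```bash
python3 - <<'E'
from pit import *
im=cv2.imread("pics/wrist8.png");cv2.imwrite("pics/w8z.png",cv2.resize(im[105:384,170:350],(387*1,600),interpolation=cv2.INTER_CUBIC))
for th in(30,32,34,36,38):
    t=np.radians(th);print(th,[(k,row(*v,t)[1].round(1)) for k,v in dict(LED=(54,40),junc=(24,32),band80=(-80,32),tb=(-90,0),headback=(24,40),headfront=(80,40)).items()])
E
```

```text
30 [('LED', np.float64(371.2)), ('junc', np.float64(338.2)), ('band80', np.float64(207.4)), ('tb', np.float64(103.6)), ('headback', np.float64(355.3)), ('headfront', np.float64(382.0))]
32 [('LED', np.float64(366.7)), ('junc', np.float64(335.7)), ('band80', np.float64(215.6)), ('tb', np.float64(107.1)), ('headback', np.float64(352.8)), ('headfront', np.float64(376.3))]
34 [('LED', np.float64(362.3)), ('junc', np.float64(333.1)), ('band80', np.float64(224.0)), ('tb', np.float64(111.1)), ('headback', np.float64(350.2)), ('headfront', np.float64(370.6))]
36 [('LED', np.float64(357.9)), ('junc', np.float64(330.5)), ('band80', np.float64(232.7)), ('tb', np.float64(115.6)), ('headback', np.float64(347.5)), ('headfront', np.float64(365.0))]
38 [('LED', np.float64(353.5)), ('junc', np.float64(327.9)), ('band80', np.float64(241.7)), ('tb', np.float64(120.5)), ('headback', np.float64(344.9)), ('headfront', np.float64(359.4))]
```

View pics/w8z.png

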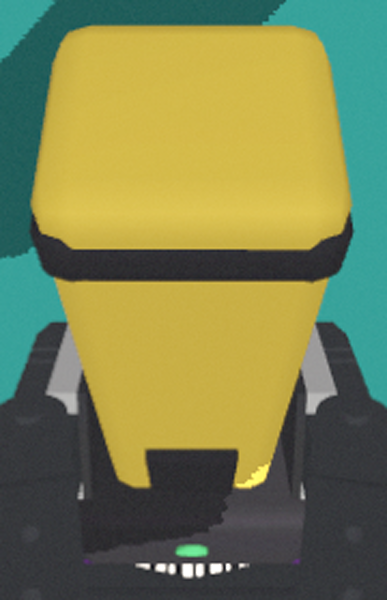

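All the scanner features agree on about 35° of pitch. By calculation the sticker's middle is 98 mm ahead of the window and within about 4 mm of the beam. I'll hold here for over 2 s.

```bash
python3 -m inch '{"offset":[[0,0,0],[0,0,0],[0,0,0],[0,0,0],[0,0,0],[0,0,0],[0,0,0],[0,0,0],[0,0,0],[0,0,0],[0,0,0],[0,0,0]],"turn":[0,0,0,0,0,0,0,0,0,0,0,0],"fingers":[-1,-1,-1,-1,-1,-1,-1,-1,-1,-1,-1,-1]}'
python3 -m inch '{"offset":[[0,0,0],[0,0,0],[0,0,0],[0,0,0],[0,0,0],[0,0,0],[0,0,0]],"turn":[0,0,0,0,0,0,0],"fingers":[-1,-1,-1,-1,-1,-1,-1]}'
```

```text
time: 16.3
ee_pos: [0.5207, 0.0417, 0.2836]
tool_rot: [0.696, 0.122, 0.696, -0.122]
wrist_force: [-0.5, -0.5, -2.1]
finger_gap: 0.0349
time: 17.18
ee_pos: [0.5208, 0.0417, 0.2836]
tool_rot: [0.696, 0.122, 0.696, -0.122]
wrist_force: [-0.1, 0.4, -2.7]
finger_gap: 0.035
```

Held steady for 2.5 s. I'll back off and carry the scanner over its mat.

```bash
python3 -m inch '{"offset":[[0,0,-0.02],[0,0,-0.04],[0,0,-0.02],[0.01,-0.0413,0.0247],[0.01,-0.0413,0.0247],[0.01,-0.0413,0.0247],[0.01,-0.0413,0.0247],[0.01,-0.0413,0.0247],[0.01,-0.0413,0.0247],[0.01,-0.0413,0.0247],[0,0,0]],"turn":[0,0,0,0,0,0,0,0,0,0,-0.07],"fingers":[-1,-1,-1,-1,-1,-1,-1,-1,-1,-1,-1]}'
python3 -m inch '{"offset":[[0.04,0,0],[0.04,0,0],[0.03,0,0],[0,0,0]],"turn":[0,0,0,0],"fingers":[-1,-1,-1,-1]}'
python3 - <<'E'
from h import *
st=get_state();cv2.imwrite("pics/wrist9.png",grab_frame("wrist"))
print(st["ee_pos"],rot(st["tool_rot"]).round(3).tolist(),st["time"],st["wrist_force"])
E
```

```text
time: 18.55
ee_pos: [0.5086, -0.2638, 0.2121]
tool_rot: [0.699, 0.099, 0.701, -0.099]
wrist_force: [-0.5, 0.2, -1.8]
finger_gap: 0.0351
time: 19.05
ee_pos: [0.5075, -0.2609, 0.1017]
tool_rot: [0.699, 0.098, 0.702, -0.098]
wrist_force: [0.1, -0.6, -2.1]
finger_gap: 0.0354
[ 0.50748915 -0.26089433  0.10172618] [[-0.005, 0.275, 0.962], [0.001, 0.962, -0.275], [-1.0, -0.0, -0.005]] 19.05 [ 0.11874756 -0.61595416 -2.07482391]
```

View pics/wrist9.png

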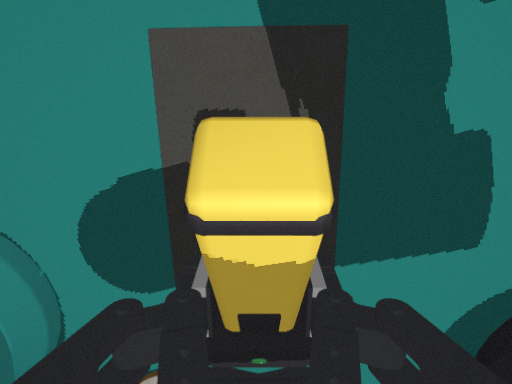

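The scanner is over the mat, nose down. I'll lower it so that the nose lands first and the mat pivots it back flat.

```bash
python3 -m inch '{"offset":[[0.02,0,0],[0.02,0,0],[0.01,0,0],[0.008,0,0],[0.008,0,0],[0.008,0,0],[0,0,0]],"turn":[0,0,0,0,0,0,0],"fingers":[-1,-1,-1,-1,-1,-1,-1]}'
python3 - <<'E'
from h import *
st=get_state();cv2.imwrite("pics/wrist10.png",grab_frame("wrist"))
print(st["ee_pos"],rot(st["tool_rot"]).round(3).tolist(),st["time"],st["wrist_force"],st["torque"])
E
```

```text
time: 19.98
ee_pos: [0.5098, -0.2621, 0.0316]
tool_rot: [0.701, 0.098, 0.7, -0.098]
wrist_force: [-3.4, 0.3, 4.8]
finger_gap: 0.0351
[ 0.50981421 -0.2620727   0.03155715] [[0.001, 0.274, 0.962], [-0.001, 0.962, -0.274], [-1.0, -0.0, 0.002]] 19.975 [-3.42592528  0.28072577  4.78500953] [ 0.04344389  0.94357346 -0.04305879]
```

View pics/wrist10.png

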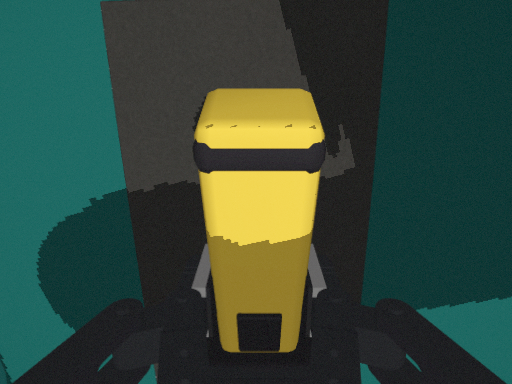

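Pitch is down to about 14° with only 5 N on the wrist. I'll lower it the rest of the way.

```bash
python3 -m inch '{"offset":[[0.008,0,0],[0.008,0,0],[0.006,0,0],[0.002,0,0],[0,0,0]],"turn":[0,0,0,0,0],"fingers":[-1,-1,-1,-1,-1]}'
python3 - <<'E'
from h import *
st=get_state();cv2.imwrite("pics/wrist11.png",grab_frame("wrist"))
print(st["ee_pos"],rot(st["tool_rot"]).round(3).tolist(),st["time"],st["wrist_force"],st["torque"])
E
```

```text
time: 20.65
ee_pos: [0.5099, -0.2619, 0.0072]
tool_rot: [0.701, 0.098, 0.7, -0.098]
wrist_force: [-4.0, 0.3, 4.7]
finger_gap: 0.0352
[ 0.50994731 -0.26193122  0.00718582] [[0.001, 0.274, 0.962], [-0.001, 0.962, -0.274], [-1.0, -0.0, 0.001]] 20.65 [-3.98281553  0.30422469  4.72056834] [0.16810724 0.82413437 0.02644847]
```

View pics/wrist11.png

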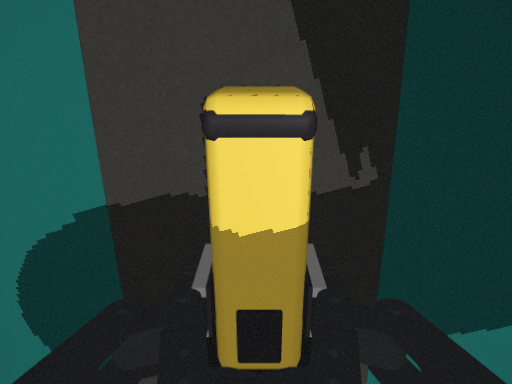

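It lies flat again (band at row 124, as at the start). I'll release and lift clear.

```bash
python3 -m inch '{"offset":[[0.001,0,0],[0,0,0],[0,0,0],[0,0,0],[0,0,0],[0,0,0],[-0.02,0,0],[-0.04,0,0],[-0.05,0,0],[-0.05,0,0],[0,0,0]],"turn":[0,0,0,0,0,0,0,0,0,0,0],"fingers":[-1,1,1,1,1,1,1,1,1,1,1]}'
python3 - <<'E'
from h import *
st=get_state()
for n in("wrist","scene"):cv2.imwrite(f"pics/{n}12.png",grab_frame(n))
print(st["ee_pos"],rot(st["tool_rot"]).round(3).tolist(),st["time"],st["wrist_force"],st["finger_gap"])
E
```

```text
time: 22.08
ee_pos: [0.5119, -0.2625, 0.1692]
tool_rot: [0.703, 0.098, 0.697, -0.098]
wrist_force: [-0.5, 0.5, -0.4]
finger_gap: 0.0856
[ 0.5119095  -0.26247049  0.16917525] [[0.008, 0.274, 0.962], [-0.002, 0.962, -0.274], [-1.0, 0.0, 0.008]] 22.075 [-0.46609827  0.52882078 -0.37714848] 0.0856161677156833
```

View pics/wrist12.png

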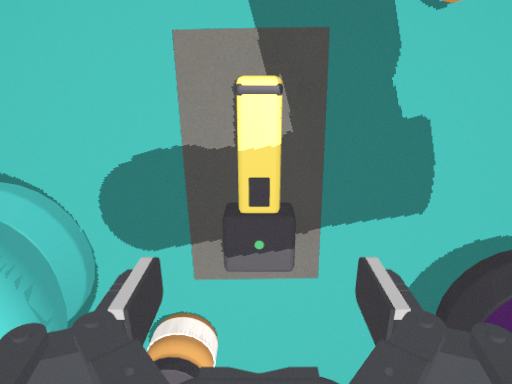

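View pics/scene12.png

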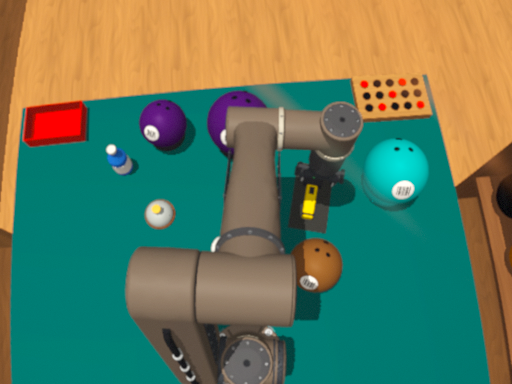

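```bash
python3 - <<'E'
from h import *
Rm=np.array([[-0.001,0.336,0.942],[0,0.942,-0.336],[-1,0,-0.001]]);c=calibration("wrist")
for tcp,Rz,p in(((.45985,.0326,.3096),Rm,(461,117)),((.52085,.04136,.28357),np.array([[0,.342,.94],[0,.94,-.342],[-1,0,0]]),(457,62))):
    T=np.eye(4);T[:3,:3]=Rz;T[:3,3]=tcp;T=T@c["T_tool_cam"]
    print(atz("wrist",p,.077,(c,T[:3,:3],T[:3,3])))
print(atz("scene",(156.4,209.5),.077),atz("top",(173.5,201.5),.077))
E
```

```text
[0.49771747 0.25552606 0.077     ]
[0.49802482 0.25594996 0.077     ]
[0.49301067 0.25239896 0.077     ] [0.49437622 0.24746945 0.077     ]
```

```bash
python3 -m inch '{"offset":[[0,0.0546,-0.0174],[0,0.0546,-0.0174],[0,0.0546,-0.0174],[0,0.0546,-0.0174],[0,0.0546,-0.0174],[0,0.0546,-0.0174],[0,0.0546,-0.0174],[0,0.0546,-0.0174],[0,0.0546,-0.0174],[0,0,0],[0,0,0]],"turn":[0,0,0,0,0,0,0,0,0,0,0],"fingers":[-1,-1,-1,-1,-1,-1,-1,-1,-1,-1,-1]}'
python3 - <<'E'
from h import *
st=get_state()
for n in("wrist","top"):cv2.imwrite(f"pics/{n}13.png",grab_frame(n))
print(st["ee_pos"],rot(st["tool_rot"]).round(3).tolist(),st["time"],st["wrist_force"],st["finger_gap"])
print([ (d["point"],d["p"]) for d in search_frame("wrist","plunger_top")])
E
```

```text
time: 23.55
ee_pos: [0.493, 0.2533, 0.163]
tool_rot: [0.7, 0.097, 0.701, -0.099]
wrist_force: [0.1, -0.5, -0.6]
finger_gap: 0.0002
[0.4929651  0.25326479 0.16303567] [[-0.002, 0.274, 0.962], [-0.002, 0.962, -0.274], [-1.0, -0.003, -0.002]] 23.55 [ 0.05134713 -0.52034048 -0.58157244] 0.0001773820239036619
[([264.0, 196.2], 0.6)]
```

View pics/wrist13.png

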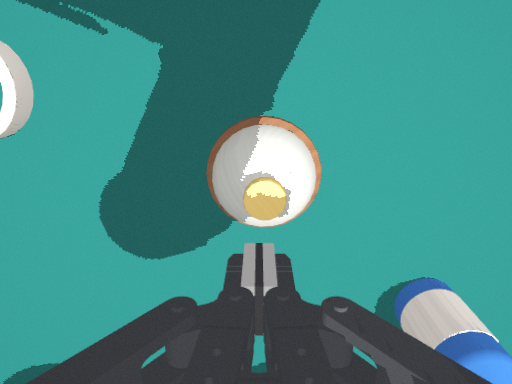

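View pics/top13.png

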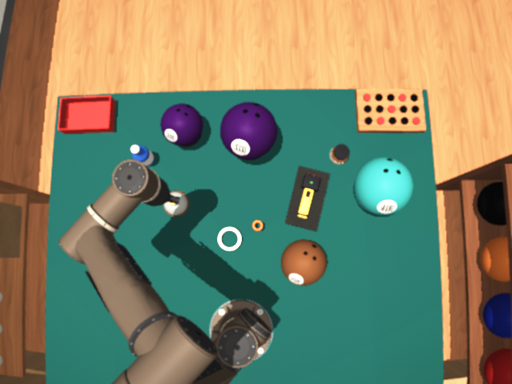

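```bash
python3 - <<'E'
from h import *
st=get_state();cm=cam("wrist",st);M=rot(st["tool_rot"])
for p in((265,198),(264,196.2)):
    P=atz("wrist",p,.077,cm);print(P,M.T@(P-st["ee_pos"]))
P=atz("wrist",(470,335),.10,cm);print("bottle about",P)
E
```

```text
[0.4969681  0.25706997 0.077     ] [0.08708716 0.00541448 0.00196584]
[0.49545056 0.25675263 0.077     ] [0.08708863 0.0046909  0.00059469]
bottle about [0.63957163 0.37957296 0.1       ]
```

```bash
python3 -m inch '{"offset":[[0.04,0.004,0.001],[0.03,0,0],[0.012,0,0],[0.005,0,0],[0.004,0,0],[0.003,0,0],[0.002,0,0],[0,0,0],[0,0,0]],"turn":[0,0,0,0,0,0,0,0,0],"fingers":[-1,-1,-1,-1,-1,-1,-1,-1,-1]}'
python3 - <<'E'
from h import *
print(get_state()["ee_pos"],get_state()["wrist_force"])
E
```

```text
time: 24.82
ee_pos: [0.4962, 0.2574, 0.069]
tool_rot: [0.701, 0.098, 0.7, -0.098]
wrist_force: [1.5, -3.6, 5.4]
finger_gap: -0.0003
[0.49624736 0.25743399 0.06901723] [ 1.5370715  -3.58084951  5.41206752]
```

```bash
python3 -m inch '{"offset":[[0.002,0,0],[0.0015,0,0],[0,0,0],[0,0,0]],"turn":[0,0,0,0],"fingers":[-1,-1,-1,-1]}'
python3 - <<'E'
from h import *
print(get_state()["ee_pos"],get_state()["wrist_force"])
E
```

```text
time: 25.32
ee_pos: [0.4963, 0.2575, 0.0669]
tool_rot: [0.701, 0.098, 0.7, -0.098]
wrist_force: [-3.4, -5.6, 18.8]
finger_gap: 0.0001
[0.49633616 0.25753299 0.06688695] [-3.40150395 -5.64369315 18.80020086]
```

The force jumped to 19 N at a TCP height of 66.9 mm (10 mm of travel), so the plunger is at its stop. I'll lift off, clear the bell, and check.

```bash
python3 -m inch '{"offset":[[0,0,0],[-0.02,0,0],[-0.04,0,0],[-0.05,0,0],[-0.05,0,0],[0,0,0],[0,0,0],[0,0,0]],"turn":[0,0,0,0,0,0,0,0],"fingers":[-1,-1,-1,-1,-1,-1,-1,-1]}'
python3 - <<'E'
from h import *
st=get_state()
for n in("wrist","top","scene"):cv2.imwrite(f"pics/{n}14.png",grab_frame(n))
print(st["ee_pos"],st["time"],st["wrist_force"])
E
python3 - <<'E'
import cv2
a=cv2.imread("pics/top14.png")[90:290,50:450];b=cv2.imread("pics/wrist14.png")
cv2.imwrite("pics/f.png",cv2.vconcat([cv2.resize(a,(700,350)),cv2.resize(b[60:],(700,0) and (350,240)) if 0 else cv2.copyMakeBorder(cv2.resize(b,(320,240)),0,0,0,380,0)]))
E
```

```text
time: 26.32
ee_pos: [0.4952, 0.2571, 0.2237]
tool_rot: [0.7, 0.098, 0.701, -0.099]
wrist_force: [-1.0, 0.4, 0.1]
finger_gap: -0.0
[0.49524242 0.25714022 0.22366159] 26.325 [-0.98434036  0.37132485  0.11285838]
```

View pics/f.png

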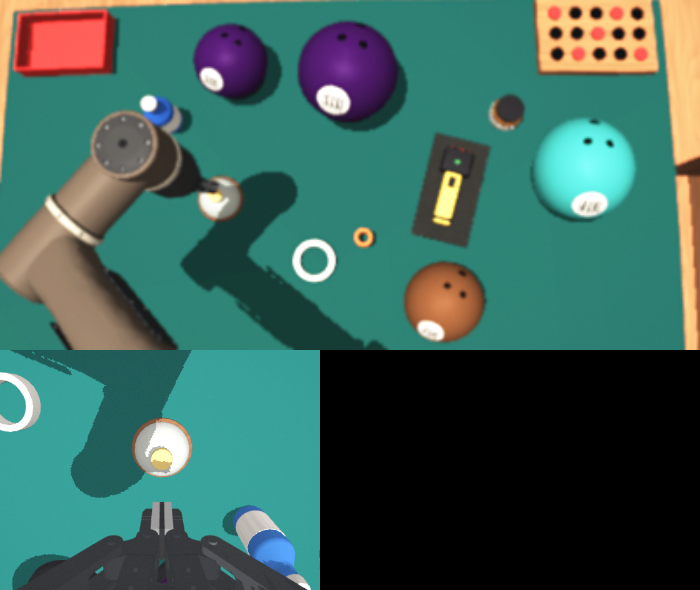

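The scanner lies on its mat at about (450,185) in the top view, and the bell is free with its plunger up. The bottle, tape, jar and slug look to be where they were, so I'll hand in.

```bash
python3 -c "
from station import *
print(hand_in())"
```

```text
the job is handed in; nothing more can be done
None
```

I scanned the larger purple ball's sticker, laid the scanner back flat on its mat and pressed the bell, then handed in at about 26 s. The hand-in gives no verdict, so what follows rests on my own measurements.

- **Tilting the scanner:** The moves cannot pitch the tool, and the sticker faces 35° upward. I pressed the scanner's tail against the turquoise look-alike ball so that it pivoted to about 35° in the grip. That ball did not move.
- **Scan:** I held the scanner still for about 2.5 s. By calculation the sticker's middle was about 98 mm ahead of the window, within about 4 mm of the beam axis, with the beam about 0.02 rad off the normal. The pitch was read from the wrist picture; a 2° error there would shift the aim by about 7 mm.
- **Laying down:** I lowered the scanner nose first so that the mat pivoted it flat, with about 5 N on the wrist, then opened the gripper and lifted clear. The pictures show it flat on the mat.
- **Bell:** The plunger went down about 10 mm, with 19 N at its stop. After lifting off, the wrist force read about zero and the plunger looked up again.
- **Other things:** In the last picture the bottle, tape, jar and slug look to be where they were at the start; I compared them by eye and did not measure them. My planned paths kept the scanner and arm clear of the purple ball.
- **Disagreements:** My outline fits of the turquoise ball were poor, so I placed it from its outline in the top view and watched the force while pressing. The sticker finder did not report the right sticker in its last scene picture and only a doubtful one in the wrist view, so I took the sticker's place from its outline.

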